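# Peel the top slump mould off the nested stack and hold it over the board

## Task

The top mould of the nested stack sits stuck under the stand's sprung catches: take its upright tab and peel it off, first tipping up the tab's corner by about two fingers' width while the opposite corner still sits on the stack, then lifting it clear. Leave the stand with the other three moulds and the things around where they are. Finish while still holding the mould in the gripper, level and still, right way up, centred about 12 cm above the bare plywood board and touching nothing else.

Things in the scene. Friction and masses are not known exactly. Their poses are not given: they have to be found in the camera images.
- top_mould: Top mould of the nested stack: rigid terracotta, 0.25 kg, 120 mm square rim 12 mm thick round a dish 98 mm wide. Origin: centre of the dish's underside, 44 mm above the table when stacked; z up. Rim from z = 18 to 30 mm. x runs from the centre to the corner with its pull tab (the square's sides lie at 45 deg to x); other corners are 85 mm out along -x, +y, -y. The stack may have any yaw.
- lower_stack: The other three moulds, alike, fixed in a steel stand 170 mm square: one loose body, 2.6 kg. Origin: centre of the stand's underside, on the table; x as the seated top mould's. Rim top at 62 mm. Each mould is a quarter turn from the next, so every corner has one tab: the second mould's at +y (tab top 90 mm above the table), third's at -x (78 mm), bottom's at -y (66 mm).
- top_tab (a point): Middle of the top edge of the top mould's tab, 102 mm above the table at the start; axes as the mould's. The tab is an upright plate outside the corner: 10 mm thick along x (middle at x = 98 mm), 26 mm wide along y, 28 mm high above an ear flush with the rim top (z = 30 to 58 mm). The highest of the four tabs. Grip it from above across its thickness.
- tab_corner (a point): Underside of the top mould's rim at the tab's corner (x = 85, z = 18 mm); 62 mm above the table when seated. What holds the mould: the stand has a steel post (87 mm high, 80 mm from the axis) at the middle of each side of the square, each with a sprung round nose over the rim's edge. Each nose resists with a few newtons, then gives way and rubs along the rim.
- far_corner (a point): Underside of the top mould's rim at the corner diagonally across from the tab (x = -85, z = 18 mm); 62 mm above the table when seated. The mould pivots here while its tab's corner is tipped up; the dish below leaves room for tipping.
- board: Bare plywood board, 180 mm square, 12 mm thick, fixed on the table. Origin: centre of its underside, on the table. It may be on the left or on the right of the stack.
- roller: Bystander: wooden texture roller, 42 mm thick, 240 mm long, lying across beyond the work. Origin under its middle.
- wood_block: Bystander: wooden block 60 x 100 x 45 mm. Origin at the centre of its underside.
- water_bowl: Bystander: blue ceramic bowl, 110 mm across, 50 mm high, on the right side. Origin at the centre of its underside.
- slip_jar: Bystander: closed white jar, 70 mm across, 85 mm high, on the left side. Origin at the centre of its underside.
Not all that is in view belongs to the job. What is shaped like the top_mould but pink is not meant.

How it is judged:
By the outcome, as a careful person would: the job done as asked, in the order asked, and still so for the second after the job is handed in, while the arm keeps its last pose, push and grip.
It also fails if it takes over 42 s, if anything falls off the work surface, if the arm or the gripper's body presses on something with over 40 N, if the wrist force passes 120 N, or if a joint passes its speed limit or range.

## Robot

A 7-joint arm with a two-finger parallel gripper is mounted at the origin on the work surface. World frame = base frame: x ahead of the robot, y to its left, z up, the work surface at z = 0. Lengths are in mm, angles in rad, forces in N, time in s.
With the tool pointing down it reaches from about 400 to 875 mm from the base axis. Payload 4.4 kg.
Tool frame: the origin (TCP) lies where the fingers leave the gripper's body, on its centre line; the fingertips stand 73 mm ahead of it and the grasp point (between the pads) lies 54 mm ahead of it; z points along the fingers, y is the line along which they close (so a half turn about z gives the same grasp; the last joint's range is limited). The gripper opens to 85 mm and grips with 20 to 120 N. Pads are 22 mm wide; open, the fingers measure 114 mm over their backs; the gripper's body (76 mm by 85 mm) begins 54 mm behind the grasp point. The pads swing forward as they close: fully open they stand 13 mm farther back than shut.
Start: joints at [-1.322, 0.628, 0.038, 1.517, -0.027, 0.996, -0.02], TCP at [201.236, 618.079, 303.913] pointing down, gripper open.
Joint ranges: [-3.06, 3.06], [-0.37, 2.12], [-1.25, 1.32], [0.18, 2.47], [-1.1, 4.24], [0.23, 1.98], [-2.94, 2.94]. Speed limits (rad/s): [2.57, 2.57, 3.14, 3.14, 3.14, 3.14, 3.14].

## Interface

Orientations are given as [roll, pitch, yaw] about the fixed x, y, z axes, in that order (R = Rz(yaw) Ry(pitch) Rx(roll)).
In Python, from cell import ctrl gives the robot as it stands.
- The arm moves only by the tool send_rows, never from a script. Its argument "rows" is a list that holds one entry, the list of rows, each a list of 6 numbers: the shift along the tool's x, y, z in cm, then the turn, a rotation vector about the tool's x, y, z in rad. In form: [[[tx, ty, tz, wx, wy, wz], ...]]. A call has 1 to 10 rows; each row is the pose to reach, as a shift and turn from the pose commanded when the call began, along the tool's axes at that moment; what a row does not reach only later rows make up. A row lasts 1/10 s, in which the tool goes at most 50 mm and 8.59 degrees, less where a joint would pass 70% of its speed; a pose out of reach is approached as far as the arm can. A call with a gripper value outside its range is refused whole. "grip" is the closure in counts, from 0 (fully open) to 255 (shut), set as the call begins (left out, the last holds). The fingers move at their own pace and stop on an object; the grip force is fixed at half the most. Time passes only in rows, so rows that repeat a pose let the fingers close. It gives the time, the measured TCP pose, the force, the opening and the grip force at its end, in the units of the state.
- ctrl.read_state(): the state, without advancing time (a new reading comes with each control period).
- ctrl.get_image(name): name is "side" or "top"; returns a dict with "pixels" (480x640x3 uint8, red, green, blue), "fx", "fy", "cx", "cy" (pixels), "extrinsics" (4x4, takes a point from camera to world coordinates). Camera axes: x right, y up, looking along -z (the intrinsics and any distortion apply to the point x, -y, -z); pixel columns grow to the right and rows downward; lengths in mm; the calibration is good to about 2 mm. A picture is of the moment at which its call begins. There is no depth.
- ctrl.finish_job(): hands the job in; it is judged then, once.
The state is a dict: "clock": time; "qpos": joint angles; "qd": joint speeds; "tau": joint torques, N m; "eef_pos": TCP position; "tool_rot": TCP orientation; "force": force on the tool from outside, world axes, zero at the start; "torque": the same for the moment, N m; "width": finger opening in mm; "gripper_force": force on a finger pad.
Only numpy, scipy, OpenCV 4.12 (cv2) and the standard library are available. Lean on these libraries where they do the work, as an engineer would, in place of code of your own. Each camera call takes 0.05 s, during which the arm holds its last target. There are 200 camera calls.

## Working session

There is one attempt and no reset: what is moved stays moved. The work goes in short steps, Python scripts to look and compute and a tool call to move; the robot and the scene stay as the last step left them, time stands still between calls to the robot, and variables do not carry over. Pictures are saved under pics/ and viewed, at most 10 in all, crops included, and the job is handed in when it is done.

Besides the shell and the picture viewer there is one more tool, called after "Emit:" as name([rows], argument=value, ...), one row to a line, values as JSON. send_rows: Moves the arm, as the interface text tells. Its arguments: {"type":"object","properties":{"rows":{"type":"array","items":{"type":"array","items":{"type":"array","items":{"type":"number"}}}},"grip":{"type":"number"}},"required":["rows"]}

```bash
ls; mkdir -p pics; cat > h.py <<'E'
import numpy as np, cv2
from scipy.spatial.transform import Rotation as R
from cell import ctrl
def ray(c,u,v):
    E=np.array(c["extrinsics"]); d=np.array([(u-c["cx"])/c["fx"],-(v-c["cy"])/c["fy"],-1.])
    return E[:3,3],E[:3,:3]@d
def at(c,u,v,z):
    o,d=ray(c,u,v); return o+d*(z-o[2])/d[2]
def proj(c,p):
    E=np.array(c["extrinsics"]); q=E[:3,:3].T@(np.array(p)-E[:3,3]); return c["cx"]+c["fx"]*q[0]/-q[2], c["cy"]-c["fy"]*q[1]/-q[2]
def save(c,n): cv2.imwrite("pics/"+n,c["pixels"][:,:,::-1])
E
python3 - <<'E'
from h import *
for n in("top","side"):
    c=ctrl.get_image(n); save(c,n+"0.png"); print(n,[k for k in c],c["fx"],c["cx"],c["cy"],np.round(c["extrinsics"],3).tolist())
s=ctrl.read_state(); print(s)
E
```

```text
pics
top ['pixels', 'fx', 'fy', 'cx', 'cy', 'extrinsics'] 520.5576619002849 322.69909923966856 231.9500416443609 [[0.019, 0.995, -0.102, 430.757], [-1.0, 0.019, -0.001, -22.176], [0.001, 0.102, 0.995, 1400.14], [0.0, 0.0, 0.0, 1.0]]
side ['pixels', 'fx', 'fy', 'cx', 'cy', 'extrinsics'] 517.785228190145 314.3041006042102 232.7421707119639 [[-0.995, 0.081, -0.062, 491.023], [-0.102, -0.788, 0.607, 726.338], [0.0, 0.61, 0.792, 1038.543], [0.0, 0.0, 0.0, 1.0]]
{'clock': 0.1, 'qpos': array([-1.32180443,  0.62928718,  0.03849375,  1.51827405, -0.02701948,
        0.996298  , -0.02001164]), 'qd': array([-0.0009497 , -0.0023655 ,  0.00131807, -0.00193749, -0.00055947,
        0.00110781,  0.000163  ]), 'tau': array([ 3.34883443e-03, -5.64532042e+01,  1.23055000e+00, -1.93970132e+01,
        1.13032601e-02,  5.42164416e-03,  1.63514915e-05]), 'eef_pos': array([201.10706157, 617.64480737, 303.05815647]), 'tool_rot': array([-3.13984572e+00,  3.21182928e-05,  2.82673877e+00]), 'force': array([-0.48424548, -0.37109648, -0.60123276]), 'torque': array([ 0.00092353, -0.03621404,  0.01763402]), 'gripper_force': 0.0, 'width': 85.39691643994392}
```

View pics/top0.png

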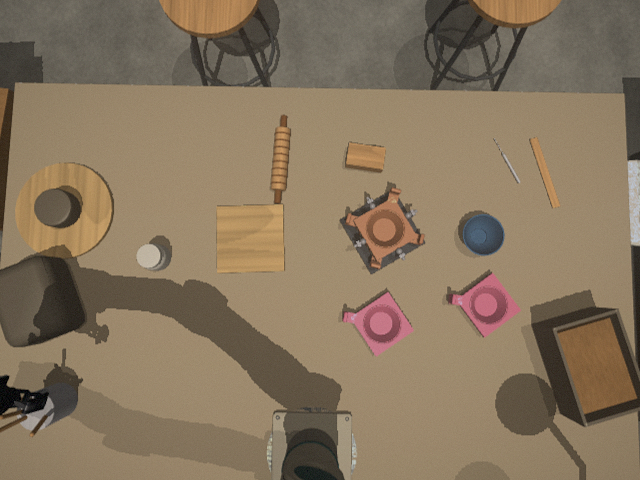

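View pics/side0.png

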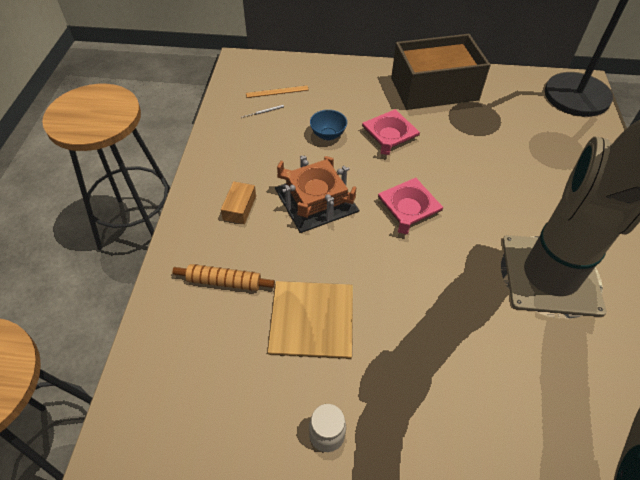

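Top view: the terracotta stack is at (385,230), with tabs near (395,190), (350,222), (377,264) and (420,240). The pink moulds at (380,322) and (487,303) are decoys. The board is at (251,238), the roller at (281,155), the block at (366,157), the bowl at (482,234) and the jar at (151,257). The top mould's tab could be confused with any of the other three terracotta tabs, so I'm taking a close crop of both views.

```bash
python3 - <<'E'
import cv2,numpy as np
a=cv2.imread("pics/top0.png")[175:285,325:445]; b=cv2.imread("pics/side0.png")[145:240,260:370]
a=cv2.resize(a,(400,367),interpolation=cv2.INTER_CUBIC); b=cv2.resize(b,(400,345),interpolation=cv2.INTER_CUBIC)
b=cv2.copyMakeBorder(b,0,22,0,0,cv2.BORDER_CONSTANT); cv2.imwrite("pics/crop0.png",np.hstack([a,b]))
E
```

```text
(no output)
```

View pics/crop0.png

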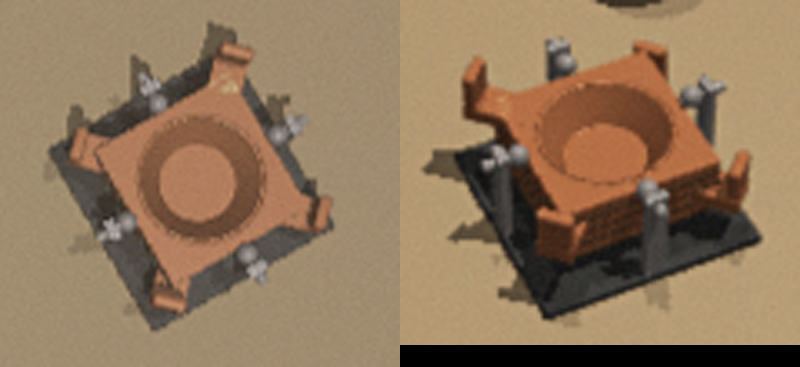

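The candidates in the top crop are the upper (236,50), left (78,143), bottom (168,300) and right (320,208) tabs. I'll triangulate all four to get heights and choose between them.

```bash
python3 - <<'E'
from h import *
t=ctrl.get_image("top"); s=ctrl.get_image("side")
T=dict(up=(236,50),left=(78,140),bot=(170,303),right=(321,206)); S=dict(up=(473,66),left=(560,214),bot=(742,157),right=(650,47))
for k in T:
    o1,d1=ray(t,325+T[k][0]*.3,175+T[k][1]*.3); o2,d2=ray(s,260+(S[k][0]-400)*.275,145+S[k][1]*.275)
    A=np.c_[d1,-d2]; x=np.linalg.lstsq(A,o2-o1,rcond=None)[0]; p,q=o1+d1*x[0],o2+d2*x[1]
    print(k,np.round((p+q)/2,1),"gap",round(np.linalg.norm(p-q),1))
# post noses/rim corners: top-mould rim (z=74) corners
for n,p in dict(L=(95,148),B=(165,280),R=(310,210)).items(): print(n,at(t,325+p[0]*.3,175+p[1]*.3,74).round(1))
b=t["pixels"]
for u,v in((217,206),(284,205),(284,271),(217,272)): print(at(t,u,v,12).round(1))
E
```

```text
up [ 673.6 -203.   104. ] gap 0.1
left [601.6 -84.8  91.3] gap 5.3
bot [ 481.9 -156.9   81.6] gap 0.7
right [ 557.3 -274.5   65.4] gap 5.3
L [600.7 -98.9  74. ]
B [ 500.  -153.8   74. ]
R [ 555.9 -264.5   74. ]
[637.9 265.6  12. ]
[644.1  85.3  12. ]
[466.7  80.5  12. ]
[460.6 258.6  12. ]
```

The triangulated heights are 104, 91, 82 and 65 mm, which match 102, 90, 78 and 66 mm. The top mould's tab is therefore the upper one, at (395.8,190) in the top image. The stack centre is about (579,-180) with yaw about -13.3°, and the board centre is about (552,172).

```bash
cat >> h.py <<'E'
def go(targets,s=None):
    "targets: list of (xyz, rotation matrix); prints rows from the present pose"
    s=s or ctrl.read_state(); R0=R.from_euler('xyz',s["tool_rot"]); p0=np.array(s["eef_pos"])
    for p,M in targets:
        print(np.r_[np.round(R0.inv().apply(np.array(p)-p0)/10,2),np.round((R0.inv()*M).as_rotvec(),3)].tolist())
def down(yawdeg): return R.from_euler('xyz',[np.pi,0,np.radians(yawdeg)])
E
python3 - <<'E'
from h import *
go([((437,207,280),down(119)),((674,-202.6,230),down(76.7))])
E
```

```text
[-35.15, -31.76, 2.37, -0.001, 0.0, 0.75]
[-70.36, -63.36, 7.41, -0.001, 0.001, 1.488]
```

Emit:
send_rows([
  [[-3.5, -3.2, 0.2, 0, 0, 0.08], [-7, -6.4, 0.4, 0, 0, 0.15], [-10.5, -9.6, 0.7, 0, 0, 0.23], [-14, -12.7, 1, 0, 0, 0.3], [-17.5, -15.9, 1.2, 0, 0, 0.38], [-21, -19, 1.5, 0, 0, 0.45], [-24.5, -22.2, 1.8, 0, 0, 0.52], [-28, -25.4, 2, 0, 0, 0.6], [-31.6, -28.6, 2.2, 0, 0, 0.68], [-35.2, -31.8, 2.4, 0, 0, 0.75]],
], grip=0)

```text
clock: 1.2
eef_pos: [438.1, 205.1, 280.0]
tool_rot: [3.141, -0.0, 2.074]
force: [1.6, 0.1, 1.3]
width: 85.3
gripper_force: 0.0
```

```bash
python3 - <<'E'
from h import *
s=ctrl.read_state();print(s["clock"],s["eef_pos"],s["qpos"])
go([((674,-202.6,230),down(76.7))])
E
```

```text
1.2 [438.11398597 205.06210819 279.96142107] [-0.67727243  0.43766544  0.25408086  2.00198308 -0.1624269   0.72050276
  0.17945841]
[-47.09, 1.0, 4.99, 0.0, -0.0, 0.735]
```

Emit:
send_rows([
  [[-4.7, 0.1, 0.5, 0, 0, 0.07], [-9.4, 0.2, 1, 0, 0, 0.15], [-14.2, 0.3, 1.5, 0, 0, 0.22], [-18.9, 0.4, 2, 0, 0, 0.3], [-23.6, 0.5, 2.5, 0, 0, 0.37], [-28.3, 0.6, 3, 0, 0, 0.44], [-33, 0.7, 3.5, 0, 0, 0.52], [-37.8, 0.8, 4, 0, 0, 0.6], [-42.5, 0.9, 4.5, 0, 0, 0.67], [-47.1, 1, 5, 0, 0, 0.735]],
])

```text
clock: 2.2
eef_pos: [675.2, -202.1, 229.4]
tool_rot: [-3.141, -0.0, 1.339]
force: [0.8, 1.1, 0.6]
width: 85.4
gripper_force: 0.0
```

Emit:
send_rows([
  [[0, 0, 0, 0, 0, 0], [0, 0, 0, 0, 0, 0]],
])

```text
clock: 2.4
eef_pos: [674.0, -201.7, 228.8]
tool_rot: [-3.14, 0.0, 1.34]
force: [0.5, 0.3, 0.2]
width: 85.6
gripper_force: 0.0
```

```bash
python3 - <<'E'
from h import *
s=ctrl.read_state();print(s["clock"],s["eef_pos"],s["qpos"],s["tool_rot"])
go([((674,-202.6,153),down(76.7))])
t=ctrl.get_image("top"); d=ctrl.get_image("side")
# model check: tab top corners & pad line drawn
c=np.array([579,-180,0]); y=np.radians(-13.3); X=np.array([np.cos(y),np.sin(y),0]);Y=np.array([-X[1],X[0],0]);Z=np.array([0,0,1])
ims=[]
for im,(u,v) in((t,(335,170)),(d,(240,130))):
    a=cv2.resize(im["pixels"][v:v+100,u:u+110,::-1].copy(),None,fx=3.6,fy=3.6,interpolation=cv2.INTER_CUBIC)
    for q in [(93,-13,102),(93,13,102),(103,13,102),(103,-13,102),(-85,0,74),(0,85,74),(0,-85,74)]:
        w=proj(im,c+X*q[0]+Y*q[1]+Z*q[2]); cv2.circle(a,(int((w[0]-u+.5)*3.6),int((w[1]-v+.5)*3.6)),2,(255,255,0),-1)
    ims.append(a)
cv2.imwrite("pics/c1.png",np.hstack(ims))
E
```

```text
2.4 [ 673.99828846 -201.70147234  228.81087551] [ 0.0386864   0.81956628  0.40434883  1.42572967 -0.35531869  0.97032707
  0.29919531] [-3.14000553e+00  3.75224070e-04  1.33999830e+00]
[-0.08, 0.03, 7.58, -0.002, 0.0, 0.001]
```

View pics/c1.png

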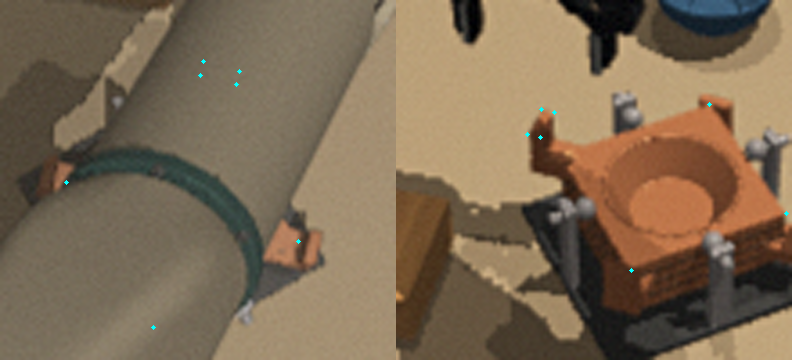

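The projected model points fall on the tab's top at about (541,124) and on the rim corner at (631,270) in the side crop, so the fit is within about 2 mm. Descending now.

Emit:
send_rows([
  [[0, 0, 1, 0, 0, 0], [0, 0, 2, 0, 0, 0], [0, 0, 3, 0, 0, 0], [-0.1, 0, 4, 0, 0, 0], [-0.1, 0, 5, 0, 0, 0], [-0.1, 0, 6, 0, 0, 0], [-0.1, 0, 7, 0, 0, 0], [-0.1, 0, 7.5, 0, 0, 0], [-0.1, 0, 7.5, 0, 0, 0]],
], grip=170)

```text
clock: 3.4
eef_pos: [673.8, -201.2, 153.7]
tool_rot: [-3.14, -0.0, 1.342]
force: [0.1, -0.4, -0.1]
width: 28.4
gripper_force: 0.0
```

Emit:
send_rows([
  [[0, 0, 0, 0, 0, 0], [0, 0, 0, 0, 0, 0]],
], grip=205)

```text
clock: 3.6
eef_pos: [674.6, -201.6, 155.5]
tool_rot: [3.14, 0.0, 1.342]
force: [-0.1, -0.4, -0.0]
width: 16.6
gripper_force: 0.0
```

```bash
python3 - <<'E'
from h import *
d=ctrl.get_image("side"); u,v=240,120
cv2.imwrite("pics/c2.png",cv2.resize(d["pixels"][v:v+80,u:u+100,::-1],None,fx=6,fy=6,interpolation=cv2.INTER_CUBIC))
E
```

```text
(no output)
```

View pics/c2.png

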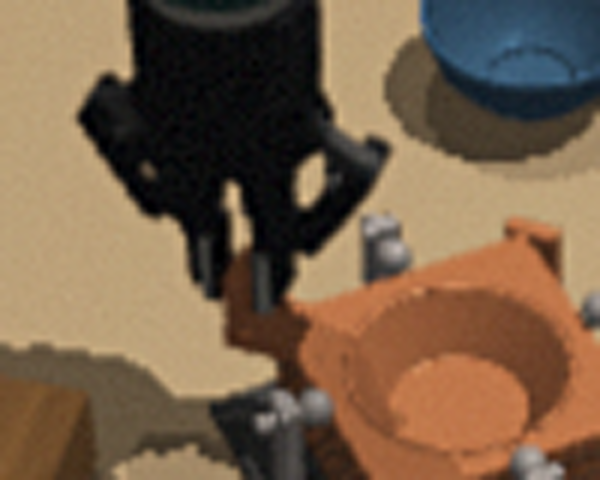

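The side crop shows the tab at (240,270) between the two fingertips at (210,290) and (268,300), with no contact force. I'll close slowly.

Emit:
send_rows([
  [[0, 0, 0.2, 0, 0, 0], [0, 0, 0.2, 0, 0, 0]],
], grip=216)

```text
clock: 3.85
eef_pos: [674.2, -201.3, 152.9]
tool_rot: [-3.142, -0.0, 1.342]
force: [0.1, -0.6, -0.2]
width: 13.1
gripper_force: 0.0
```

Emit:
send_rows([
  [[0, 0, 0, 0, 0, 0], [0, 0, 0, 0, 0, 0], [0, 0, 0, 0, 0, 0]],
], grip=224)

```text
clock: 4.15
eef_pos: [674.5, -201.4, 153.0]
tool_rot: [3.141, -0.0, 1.342]
force: [1.1, -0.6, 0.2]
width: 10.4
gripper_force: 0.4
```

Emit:
send_rows([
  [[0, 0, 0, 0, 0, 0], [0, 0, 0, 0, 0, 0], [0, 0, 0, 0, 0, 0], [0, 0, 0, 0, 0, 0], [0, 0, 0, 0, 0, 0]],
], grip=255)

```text
clock: 4.65
eef_pos: [674.5, -201.2, 153.1]
tool_rot: [3.141, -0.0, 1.342]
force: [1.4, 2.7, 2.9]
width: 8.8
gripper_force: 59.0
```

```bash
python3 - <<'E'
from h import *
s=ctrl.read_state();print(s["clock"],s["eef_pos"],s["qpos"],s["tool_rot"],s["force"],s["width"],s["gripper_force"])
# peel: in tool frame tool y ~ +local x (check), pivot = far corner
R0=R.from_euler('xyz',s["tool_rot"]); print(R0.as_matrix().round(3).tolist())
X=R0.as_matrix()[:,1]; X=X*np.sign(X[0])
p0=s["eef_pos"]; piv=p0-X*183; piv[2]=62
ax=np.cross(X,[0,0,1])
for h in (3,6,9,12,15,18,21,24,27,30,33,36,38):
    th=np.arcsin(h/170); Q=R.from_rotvec(ax*th); print(h,end=" "); go([(piv+Q.apply(p0-piv),Q*R0)],s)
E
```

```text
4.65 [ 674.52899597 -201.16803842  153.14554012] [ 0.05532841  0.90452747  0.36772086  1.47287681 -0.39107434  0.8367183
  0.32953384] [ 3.14108879e+00 -3.88792898e-04  1.34190378e+00] [1.44979425 2.74639915 2.89349741] 8.819804322050516 59.02499556541443
[[0.227, 0.974, 0.001], [0.974, -0.227, 0.0], [0.0, 0.001, -1.0]]
3 [0.0, -0.16, -0.32, -0.018, 0.0, -0.0]
6 [0.0, -0.33, -0.64, -0.035, 0.0, -0.0]
9 [0.0, -0.51, -0.96, -0.053, 0.0, -0.0]
12 [0.0, -0.69, -1.27, -0.071, 0.0, -0.0]
15 [0.0, -0.87, -1.58, -0.088, -0.0, -0.0]
18 [0.0, -1.07, -1.89, -0.106, 0.0, -0.0]
21 [0.0, -1.26, -2.19, -0.124, 0.0, -0.0]
24 [0.0, -1.47, -2.49, -0.142, 0.0, -0.0]
27 [0.0, -1.68, -2.79, -0.159, 0.0, -0.0]
30 [0.0, -1.89, -3.09, -0.177, 0.0, -0.0]
33 [0.0, -2.12, -3.38, -0.195, -0.0, -0.0]
36 [0.0, -2.34, -3.67, -0.213, 0.0, -0.0]
38 [0.0, -2.5, -3.86, -0.225, 0.0, -0.0]
```

Emit:
send_rows([
  [[0, -0.08, -0.16, -0.009, 0, 0], [0, -0.16, -0.32, -0.018, 0, 0], [0, -0.25, -0.48, -0.026, 0, 0], [0, -0.33, -0.64, -0.035, 0, 0], [0, -0.42, -0.8, -0.044, 0, 0], [0, -0.51, -0.96, -0.053, 0, 0], [0, -0.6, -1.11, -0.062, 0, 0], [0, -0.69, -1.27, -0.071, 0, 0]],
])

```text
clock: 5.45
eef_pos: [667.6, -199.7, 165.7]
tool_rot: [3.07, -0.0, 1.342]
force: [4.2, 0.4, -4.4]
width: 8.6
gripper_force: 58.4
```

```bash
python3 - <<'E'
from h import *
s=ctrl.read_state();print(s["eef_pos"],s["tool_rot"],s["force"],s["torque"])
d=ctrl.get_image("side"); u,v=240,120
cv2.imwrite("pics/c3.png",cv2.resize(d["pixels"][v:v+110,u:u+140,::-1],None,fx=5,fy=5,interpolation=cv2.INTER_CUBIC))
E
```

```text
[ 667.59560006 -199.72458213  165.73070187] [ 3.06959076e+00 -1.15081103e-04  1.34174730e+00] [ 4.16820828  0.43196325 -4.39095652] [ 0.30071735 -0.87098487 -0.06846053]
```

View pics/c3.png

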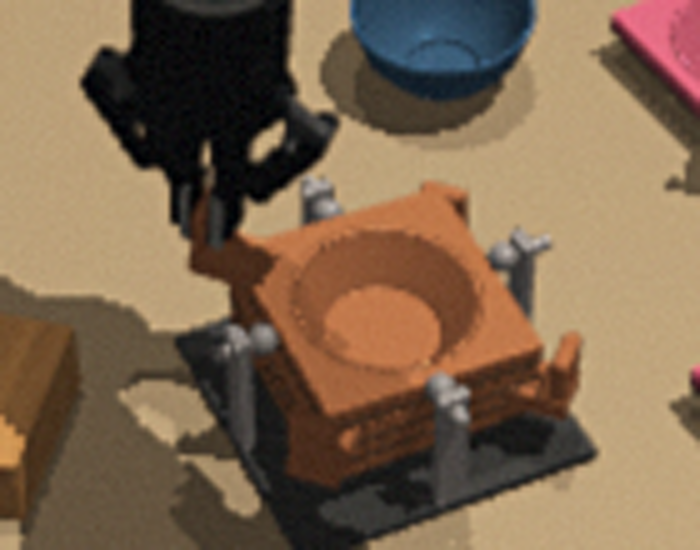

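The side crop shows the tab's corner at (260,240) lifted, with the rim past the front noses at (265,338). The far corner at (540,350) is still seated and the force is low. Continuing the tip.

```bash
python3 - <<'E'
from h import *
p=lambda h:(lambda th:(R.from_rotvec([-th,0,0])))(np.arcsin(h/170))
piv=np.array([0,-18.3,9.1]) # tool frame at h=0, cm; pivot 91 mm ahead (down), -183 along y
def T(h): Q=p(h); return piv+Q.apply(-piv),Q
x0,Q0=T(12)
for h in (15,18,21,24,27,30,33,35,37,37):
    x,Q=T(h); print(h,np.round(Q0.inv().apply(x-x0),2),np.round((Q0.inv()*Q).as_rotvec(),3))
E
```

```text
15 [ 0.   -0.16 -0.32] [-0.018  0.     0.   ]
18 [ 0.   -0.33 -0.64] [-0.035  0.     0.   ]
21 [ 0.   -0.51 -0.96] [-0.053  0.     0.   ]
24 [ 0.   -0.69 -1.28] [-0.071  0.     0.   ]
27 [ 0.   -0.88 -1.59] [-0.089  0.     0.   ]
30 [ 0.   -1.07 -1.9 ] [-0.107  0.     0.   ]
33 [ 0.   -1.27 -2.21] [-0.125  0.     0.   ]
35 [ 0.   -1.41 -2.41] [-0.137  0.     0.   ]
37 [ 0.   -1.55 -2.61] [-0.149  0.     0.   ]
37 [ 0.   -1.55 -2.61] [-0.149  0.     0.   ]
```

Emit:
send_rows([
  [[0, -0.16, -0.32, -0.018, 0, 0], [0, -0.33, -0.64, -0.035, 0, 0], [0, -0.51, -0.96, -0.053, 0, 0], [0, -0.69, -1.28, -0.071, 0, 0], [0, -0.88, -1.59, -0.089, 0, 0], [0, -1.07, -1.9, -0.107, 0, 0], [0, -1.27, -2.21, -0.125, 0, 0], [0, -1.41, -2.41, -0.137, 0, 0], [0, -1.55, -2.61, -0.149, 0, 0], [0, -1.55, -2.61, -0.149, 0, 0]],
])

```text
clock: 6.5
eef_pos: [650.7, -196.2, 191.2]
tool_rot: [2.92, 0.0, 1.342]
force: [3.9, -0.2, -0.8]
width: 8.9
gripper_force: 59.1
```

```bash
python3 - <<'E'
from h import *
s=ctrl.read_state();print(s["eef_pos"],s["tool_rot"],s["force"],s["torque"],s["width"])
d=ctrl.get_image("side"); u,v=240,120
cv2.imwrite("pics/c4.png",cv2.resize(d["pixels"][v:v+110,u:u+140,::-1],None,fx=5,fy=5,interpolation=cv2.INTER_CUBIC))
E
```

```text
[ 650.70057077 -196.18832722  191.15574876] [2.92016374e+00 1.32192148e-04 1.34151111e+00] [ 3.86930226 -0.21159116 -0.83902868] [ 0.02574056 -0.81658287 -0.07808013] 8.871822319429526
```

View pics/c4.png

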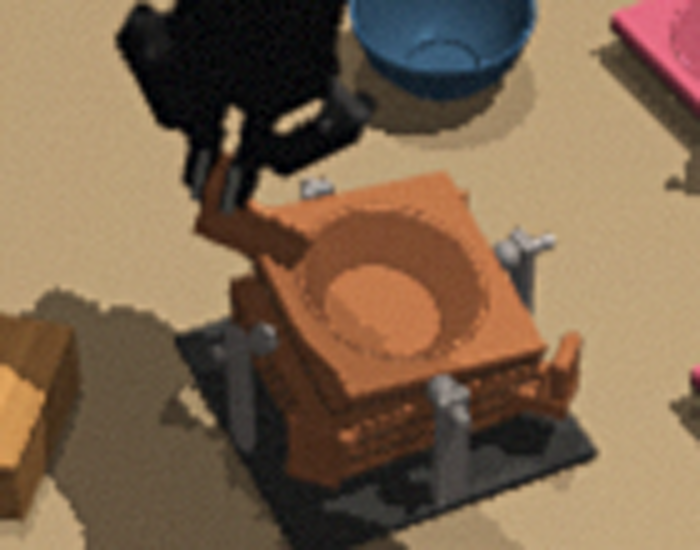

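The tab's corner is now up about 37 mm (tilt 12.6°), with the far corner still resting at (545,350) in the side crop. Now I lift straight up, gently.

Emit:
send_rows([
  [[0, 0.04, -0.19, 0, 0, 0], [0, 0.09, -0.39, 0, 0, 0], [0, 0.13, -0.58, 0, 0, 0], [0, 0.18, -0.78, 0, 0, 0], [0, 0.22, -0.98, 0, 0, 0]],
])

```text
clock: 7.05
eef_pos: [650.8, -196.0, 200.6]
tool_rot: [2.921, 0.0, 1.342]
force: [4.3, -1.4, -4.9]
width: 9.0
gripper_force: 59.2
```

Emit:
send_rows([
  [[0, 0.09, -0.39, 0, 0, 0], [0, 0.18, -0.78, 0, 0, 0], [0, 0.27, -1.17, 0, 0, 0], [0, 0.36, -1.56, 0, 0, 0], [0, 0.44, -1.95, 0, 0, 0], [0, 0.55, -2.44, 0, 0, 0], [0, 0.66, -2.93, 0, 0, 0], [0, 0.77, -3.41, 0, 0, 0], [0, 0.88, -3.9, 0, 0, 0]],
])

```text
clock: 7.95
eef_pos: [650.8, -195.9, 241.0]
tool_rot: [2.922, -0.0, 1.342]
force: [1.0, -1.0, -2.4]
width: 8.5
gripper_force: 59.0
```

```bash
python3 - <<'E'
from h import *
s=ctrl.read_state();print(s["clock"],s["eef_pos"],s["tool_rot"],s["force"],s["torque"],s["width"])
d=ctrl.get_image("side"); u,v=240,90
cv2.imwrite("pics/c5.png",cv2.resize(d["pixels"][v:v+140,u:u+160,::-1],None,fx=4,fy=4,interpolation=cv2.INTER_CUBIC))
E
```

```text
7.95 [ 650.7612031  -195.92432595  241.01325211] [ 2.92159138e+00 -1.68160365e-05  1.34177846e+00] [ 0.98738674 -1.01070108 -2.36816957] [ 0.05755956  0.13072475 -0.02566166] 8.485607327005836
```

View pics/c5.png

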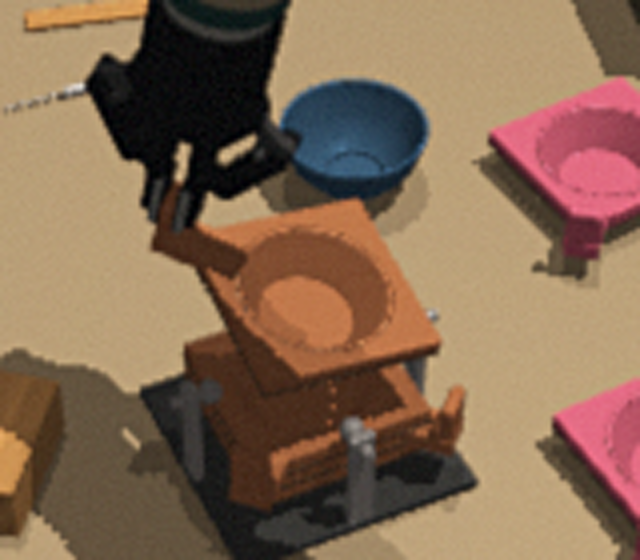

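The side crop shows the mould clear of the stack, held at its tab at (180,215), with the stand undisturbed. The wrist carries about 2.4 N, which matches its weight. Next I raise and level it, then carry it to the board.

```bash
python3 - <<'E'
from h import *
y=np.radians(21.3); F=(552.3+98*np.cos(y),172.5+98*np.sin(y)); yw=76.9+34.6
go([((660,-198,290),down(76.9)),((685,5,290),down(94)),((*F,290),down(yw)),((*F,241),down(yw))])
E
```

```text
[0.01, 1.93, -4.49, 0.222, 0.0, -0.0]
[20.35, -0.19, -4.97, 0.22, 0.033, -0.298]
[39.19, -8.62, -6.87, 0.215, 0.067, -0.602]
[39.19, -9.69, -2.09, 0.215, 0.067, -0.602]
```

Emit:
send_rows([
  [[0, 0.2, -0.5, 0.02, 0, 0], [0, 0.4, -1, 0.04, 0, 0], [0, 0.7, -1.6, 0.07, 0, 0], [0, 0.9, -2.2, 0.1, 0, 0], [0, 1.2, -2.8, 0.13, 0, 0], [0, 1.4, -3.4, 0.16, 0, 0], [0, 1.7, -4, 0.19, 0, 0], [0, 1.9, -4.5, 0.21, 0, 0], [0, 1.9, -4.5, 0.222, 0, 0], [0, 1.9, -4.5, 0.222, 0, 0]],
])

```text
clock: 9.0
eef_pos: [659.4, -197.9, 288.3]
tool_rot: [-3.14, 0.0, 1.342]
force: [0.7, 0.4, -3.0]
width: 8.8
gripper_force: 58.9
```

```bash
python3 - <<'E'
from h import *
s=ctrl.read_state();print(s["clock"],s["eef_pos"],s["tool_rot"],s["force"],s["width"])
y=np.radians(21.3); F=(552.3+98*np.cos(y),172.5+98*np.sin(y)); yw=76.9+34.6
go([((682,5,290),down(94)),((*F,290),down(yw))])
E
```

```text
9.0 [ 659.40465279 -197.89408198  288.32118396] [-3.13957238e+00  7.45752095e-05  1.34189935e+00] [ 0.6927965   0.37575449 -2.9926692 ] 8.782776375260159
[20.27, -2.4, -0.16, -0.002, -0.0, -0.299]
[39.18, -10.75, -0.15, -0.002, -0.001, -0.604]
```

Emit:
send_rows([
  [[1, -0.1, 0, 0, 0, -0.02], [2.5, -0.3, 0, 0, 0, -0.04], [4.5, -0.5, 0, 0, 0, -0.07], [6.5, -0.7, 0, 0, 0, -0.1], [9, -1, 0, 0, 0, -0.13], [11.5, -1.3, 0, 0, 0, -0.17], [14, -1.6, 0, 0, 0, -0.21], [16.5, -1.9, 0, 0, 0, -0.25], [18.5, -2.2, 0, 0, 0, -0.28], [20.3, -2.4, 0, 0, 0, -0.3]],
])

```text
clock: 10.0
eef_pos: [681.9, 8.3, 288.7]
tool_rot: [-3.14, -0.001, 1.646]
force: [0.3, 0.4, -2.8]
width: 8.4
gripper_force: 59.0
```

```bash
python3 - <<'E'
from h import *
s=ctrl.read_state();print(s["clock"],s["eef_pos"],s["tool_rot"],s["force"],s["width"])
y=np.radians(21.3); F=(552.3+98*np.cos(y),172.5+98*np.sin(y)); yw=76.9+34.6
go([((*F,265),down(yw)),((*F,241),down(yw))])
E
```

```text
10.0 [681.87885086   8.33731048 288.65907699] [-3.13952898e+00 -1.43897183e-03  1.64574271e+00] [ 0.32038966  0.35928486 -2.78997096] 8.370152600275487
[20.2, -2.32, 2.4, -0.002, -0.002, -0.3]
[20.2, -2.31, 4.8, -0.002, -0.002, -0.3]
```

Emit:
send_rows([
  [[2, -0.2, 0, 0, 0, -0.03], [4, -0.4, 0.1, 0, 0, -0.06], [6.5, -0.7, 0.4, 0, 0, -0.1], [9, -1, 0.8, 0, 0, -0.13], [11.5, -1.3, 1.2, 0, 0, -0.17], [14, -1.6, 1.8, 0, 0, -0.21], [16.5, -1.9, 2.4, 0, 0, -0.25], [18.5, -2.1, 3.2, 0, 0, -0.28], [19.7, -2.3, 4, 0, 0, -0.295], [20.2, -2.3, 4.6, 0, 0, -0.3]],
])

```text
clock: 11.0
eef_pos: [643.7, 206.7, 241.8]
tool_rot: [-3.139, -0.002, 1.944]
force: [0.3, 1.5, -2.8]
width: 8.8
gripper_force: 59.0
```

Emit:
send_rows([
  [[0, 0, 0, 0, 0, 0], [0, 0, 0, 0, 0, 0], [0, 0, 0, 0, 0, 0]],
])

```text
clock: 11.3
eef_pos: [645.3, 203.3, 243.3]
tool_rot: [-3.141, 0.0, 1.939]
force: [-1.3, -0.1, -2.5]
width: 8.8
gripper_force: 59.0
```

```bash
python3 - <<'E'
from h import *
s=ctrl.read_state();print(s["clock"],s["eef_pos"],s["tool_rot"],s["force"],s["width"])
p=s["eef_pos"]; M=R.from_euler('xyz',s["tool_rot"]).as_matrix(); X=M[:,1]; X=X*np.sign(X[0]); Z=-M[:,2]; Y=np.cross(Z,X)
o=p-98*X-109*Z; print("origin",o.round(1),"tilt",np.degrees(np.arccos(Z[2])).round(2))
ims=[]
for n,(u,v,w,h) in(("side",(240,170,150,200)),("top",(200,170,140,140))):
    im=ctrl.get_image(n); f=570/h; f=min(f,3)
    a=cv2.resize(im["pixels"][v:v+h,u:u+w,::-1],None,fx=f,fy=f,interpolation=cv2.INTER_CUBIC)
    for q in [(-85,0,30),(0,85,30),(0,-85,30),(85,0,30),(-85,0,18),(0,85,18)]:
        k=proj(im,o+X*q[0]+Y*q[1]+Z*q[2]); cv2.circle(a,(int((k[0]-u+.5)*f),int((k[1]-v+.5)*f)),2,(255,255,0),-1)
    for q in [(-90,90),(90,90),(90,-90),(-90,-90)]:
        k=proj(im,(552.3+q[0],172.5+q[1],12)); cv2.circle(a,(int((k[0]-u+.5)*f),int((k[1]-v+.5)*f)),2,(0,255,0),-1)
    ims.append(a)
H=max(i.shape[0] for i in ims); ims=[cv2.copyMakeBorder(i,0,H-i.shape[0],0,0,cv2.BORDER_CONSTANT) for i in ims]
r=np.hstack(ims)[:600,:800]; cv2.imwrite("pics/f1.png",r); print(r.shape)
E
```

```text
11.3 [645.34272332 203.32208961 243.26756244] [-3.14055729e+00  1.49028522e-04  1.93942840e+00] [-1.29776699 -0.06550989 -2.51704656] 8.770959160044528
origin [553.8 168.  134.4] tilt 0.06
(570, 800, 3)
```

View pics/f1.png

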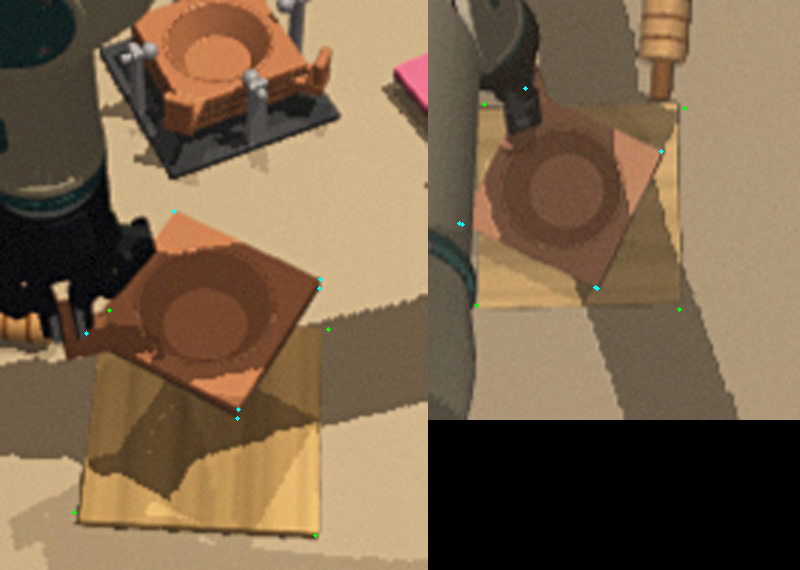

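Both views show the projected rim corners (cyan) on the mould's real corners, at (661,152) and (596,287) in the top crop, so it is level and held as planned over the board. I'll trim the last 5 mm and check stillness.

```bash
python3 - <<'E'
from h import *
s=ctrl.read_state(); M=R.from_euler('xyz',s["tool_rot"]).as_matrix()
print(np.round(M.T@np.array([-1.5,4.5,-2])/10,2))
E
```

```text
[0.47 0.02 0.2 ]
```

Emit:
send_rows([
  [[0.2, 0, 0.1, 0, 0, 0], [0.4, 0, 0.2, 0, 0, 0], [0.5, 0, 0.2, 0, 0, 0], [0.5, 0, 0.2, 0, 0, 0], [0.5, 0, 0.2, 0, 0, 0], [0.5, 0, 0.2, 0, 0, 0], [0.5, 0, 0.2, 0, 0, 0], [0.5, 0, 0.2, 0, 0, 0], [0.5, 0, 0.2, 0, 0, 0], [0.5, 0, 0.2, 0, 0, 0]],
])

```text
clock: 12.4
eef_pos: [642.8, 209.8, 240.8]
tool_rot: [-3.14, -0.001, 1.942]
force: [0.3, -0.4, -2.7]
width: 8.3
gripper_force: 59.0
```

```bash
python3 - <<'E'
from h import *
s=ctrl.read_state();print(s["clock"],s["eef_pos"],s["tool_rot"],s["force"],s["qd"].round(4),s["width"])
p=s["eef_pos"]; M=R.from_euler('xyz',s["tool_rot"]).as_matrix(); X=M[:,1]; X=X*np.sign(X[0]); Z=-M[:,2]
o=p-98*X-109*Z; print("origin",o.round(1),"tilt",np.degrees(np.arccos(Z[2])).round(2))
ok=np.hypot(o[0]-552.3,o[1]-172.5)<6 and abs(o[2]-132)<6 and abs(s["qd"]).max()<.02
print(ok)
if ok: print(ctrl.finish_job())
E
```

```text
12.4 [642.79673987 209.75632876 240.81594185] [-3.13988888e+00 -1.14706553e-03  1.94171086e+00] [ 0.28419642 -0.4327474  -2.69092377] [-0.0001 -0.0016 -0.0003 -0.001  -0.0002 -0.0002 -0.0024] 8.31851046637037
origin [551.2 174.3 132. ] tilt 0.12
True
the job is handed in; nothing more can be done
None
```

I tipped the tab's corner up about 37 mm, lifted the top mould clear, and handed the job in after 12.4 s of arm time. By the arm's readings it was level and still in the gripper, 120 mm above the board and about 2 mm off its centre; the stand and other moulds looked undisturbed, and the judge's verdict was not shown.

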